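Reset the length stop at the green tab

TASK

The stop of the panel jig is parked at the left end of its notched rail. Squeeze its orange release lever against the black thumb post, slide the stop along the rail to the notch at the green tab, and let go so that the latch drops fully into that notch. The tabs are stuck on by hand and only roughly mark their notches, so feel for the notch, never force the latch against the notch bar, and leave the things lying around alone.

Things in the scene. Friction and masses are not known exactly. Their poses are not given: they have to be found in the camera images.
- stop_jig: Fixed plywood jig, 125 x 304 x 10 mm, on the table. Origin on the table; its y axis runs along the notched rail (the way the stop slides), x across it (away from the robot at yaw 0), z up. Rail centre line at x = +30 mm, work lane at x < -12 mm with a wooden fence 43 mm high at y = -140 mm. Green, blue and yellow tabs sit on a white strip at x = 0.
- notch_bar: Fixed notched bar of the rail, 14 mm wide, top 30 mm above the table, axes as the jig. At its +y end a 48 mm parking recess, then toward -y five notches 11 mm wide, 9 mm deep, 26 mm apart. A tab's notch is the nearest one, its centre 4 to 8 mm to one side or the other of the tab. The latch pawl (8 mm thick) must not press on the bar with over 30 N.
- stop_pointer (a point): Small red pointer on the grey sliding carriage, 34 mm above the table, level (along the jig's y) with the middle of the latch pawl. Moves with the carriage. Starts over the parking recess, where it can shift some mm unsqueezed; with the lever squeezed it slides with about 7 N toward -y past all the notches; let go between notches it drags with 9 to 13 N.
- thumb_post (a point): Point on the outer (+y) face of the black thumb post of the carriage, on the rail's centre line, 98 mm above the table. The post is rigid, 26 mm wide across the rail, 8 mm thick, 38 to 118 mm above the table. The point lies 57 mm toward +y from the pointer. Pushing this face toward -y pushes the stop on without touching the lever.
- lever_bar (a point): Middle of the orange grip bar of the release lever: a rod 14 mm thick, 34 mm long across the rail. At rest 96 mm above the table, 47 mm toward -y from the thumb_post point (54 mm over the outer faces of bar and post); fully squeezed 100 mm high, 32 mm over the outer faces. Pinch bar and post from above, fingers closing along the rail.
- release_lever (a joint): Angle of the release lever: 0 when let go with the latch pawl fully down in a notch (or in the parking recess), 0.33 when fully squeezed (pawl lifted clear), about 0.2 when the pawl rests on the bar between notches. A spring returns it (3 to 5 N at the grip bar).
- tab_green: Green plastic index tab, 20 x 10 x 13 mm, fixed on the jig's white strip, axes as the jig; origin at the centre of its underside. Tells the notch to use (its notch lies 4 to 8 mm off along y, to either side).
- cup: Loose clear cup, 81 mm across, 91 mm high, origin at the centre of its underside: leave alone.
- marker: Loose paint marker with a blue cap, 150 x 22 x 24 mm, lying, origin under its middle: leave alone.
- tube: Loose white paint tube with a yellow cap, 24 x 81 x 15 mm, lying, origin under its middle: leave alone.

How it is judged:
On the way, in this order (a step that is already met when the one before it is completed fails the run):
1. the lever is squeezed by the fingers while the stop is still parked (value of joint release_lever above 0.27 rad and y of stop_pointer in the frame of stop_jig above 0.038 m), for 0.1 s.
2. with the lever held squeezed, the stop is slid out of the parking recess (value of joint release_lever above 0.23 rad and y of stop_pointer in the frame of stop_jig below 0.036 m), for 0.1 s.
At the end, for the whole second after the job is handed in: The pointer of the stop is within 11 mm of the green tab along the rail (only the tab's own notch lies so near), and the lever is let go and fully back (under 0.05 rad), so the latch sits down in that notch (y of stop_pointer in the frame of tab_green between -0.011 and 0.011 m and value of joint release_lever below 0.05 rad and linear speed of each of cup, marker, tube below 0.02 m/s); the robot touches nothing.
It fails at once if the latch pawl is pressed on the notch bar with more than 30 N (contact force between release_lever_c0 and notch_bar above 30 N).
It fails at once if a bystander (cup, marker, paint tube) is moved more than 30 mm (distance of any of cup, marker, tube from where it was at the start of the episode above 0.03 m).
It also fails if it takes over 45 s, if anything falls off the work surface, if the arm or the gripper's body presses on something with over 40 N, if the wrist force passes 120 N, or if a joint passes its speed limit or range.

ROBOT

A 7-joint arm with a two-finger parallel gripper is mounted at the origin on the work surface; the furniture and walls round the work are solid. World frame = base frame: x ahead of the robot, y to its left, z up, the work surface at z = 0. Lengths are in m, angles in rad, forces in N, time in s.
With the tool pointing down it reaches from about 0.35 to 0.9 m from the base axis. Payload 8.1 kg.
Tool frame: the origin (TCP) lies midway between the tips of the shut fingers; the grasp point (between the pads) lies 19 mm behind it; z points along the fingers, y is the line along which they close (so a half turn about z gives the same grasp; the last joint's range is limited). The gripper opens to 92 mm and grips with 3 to 60 N. Pads are 19 mm wide; open, the fingers measure 130 mm over their backs; the gripper's body (75 mm by 190 mm) begins 47 mm behind the grasp point.
Start: joints at [-1.247, 0.434, 0.025, 1.573, -0.012, 1.134, -0.075], TCP at [0.259, 0.569, 0.227] pointing down, gripper open.
Joint ranges: [-2.62, 2.62], [-0.44, 2.09], [-1.27, 1.32], [0.08, 2.57], [-1.32, 4.46], [0.12, 2], [-2.74, 2.74]. Speed limits (rad/s): [2.22, 2.22, 3.01, 3.01, 3.14, 3.14, 3.14].

INTERFACE

Orientations are given as [roll, pitch, yaw] about the fixed x, y, z axes, in that order (R = Rz(yaw) Ry(pitch) Rx(roll)).
In Python, from workcell import bot, vision, order gives the robot as it stands. The module is installed in compiled form; this text tells all that it offers.
- The arm moves only by the shell command python3 -m creep 'ROWS' [OPENING]. ROWS is JSON, a list of rows, each an object of numbers: "tx", "ty", "tz": the shift along the world's x, y, z in mm; "ax", "ay", "az": the turn, a rotation vector about the world's x, y, z in rad. A call has exactly 5 rows; each row shifts and turns the commanded pose from where the row before left it; what a row does not reach is not made up. A row lasts 1/8 s, in which the tool goes at most 62.5 mm and 10.7 degrees, less where a joint would pass 70% of its speed; a pose out of reach is approached as far as the arm can. A call is refused whole if a number of a shift passes 62.5 or a number of a turn 0.188, either way. A call with a gripper value outside its range is refused whole. OPENING is the closure in counts, from 0 (fully open) to 255 (shut), set as the call begins (- or left out, the last holds). The fingers move at their own pace and stop on an object; the grip force is fixed at half the most. Time passes only in rows, so rows that do not move let the fingers close, or fill a call up. It gives the time, the measured TCP pose, the force, the opening and the grip force at its end, in the units of the state.
- bot.state(): the state, without advancing time (a new reading comes with each control period).
- vision.grab_frame(name): name is "scene" or "top"; returns (picture, depth): 420x560x3 uint8, red, green, blue; 420x560 float32, m along the optical axis (not along the pixel's ray), 0 where there is no reading.
- vision.get_calibration(name): a dict with "vfov" (degrees; the focal length in pixels is half the picture's height over the tangent of half this angle, whatever the lens; pixels are square), "cx", "cy" (the principal point, pixels), "k1" (the pictures are not rectified: a ray, as slopes to the right and down, at radius r is drawn at 1 + k1 r^2 times it, then the intrinsics apply), "world_from_camera" (4x4, takes a point from camera to world coordinates). Camera axes: x right, y up, looking along -z (the intrinsics and any distortion apply to the point x, -y, -z); pixel columns grow to the right and rows downward; lengths in m; the calibration is good to about 2 mm. A picture is of the moment at which its call begins. get_calibration takes no time and is no camera call.
- order.sign_off(): hands the job in; it is judged then, once.
Trained networks look in the newest picture that a camera, given by its name, has taken for a name from the list of things; names that differ only in an ending like _2 or _b are one class to them, and where a whole thing is asked for, a point or a joint stands for the part that bears it (a point fixed in the world has none). Each returns a list of dicts, best first, with "conf" (0 to 1); they miss things now and then, are a little off and sometimes report something else, mostly with a low value. They report only what shows in the picture. A call takes as long as a camera call.
- vision.trace(camera, name): "region" (420x560 bool, what is visible of it) and "extent" ([centre column, centre row, width, height] in pixels, round what is visible of it).
The state is a dict: "time": time; "q": joint angles; "qvel": joint speeds; "joint_torque": joint torques, N m; "tool_pos": TCP position; "tool_rot": TCP orientation; "contact_force": force on the tool from outside, world axes, zero at the start; "wrist_torque": the same for the moment, N m; "opening": finger opening in m; "gripper_force": force on a finger pad.
Only numpy, scipy, OpenCV 4.12 (cv2) and the standard library are available. Lean on these libraries where they do the work, as an engineer would, in place of code of your own. Each camera call takes 0.05 s, during which the arm holds its last target. There are 200 camera calls.

## Working session

There is one attempt and no reset: what is moved stays moved. The work goes in short steps, Python scripts to look and compute and a shell command to move; the robot and the scene stay as the last step left them, time stands still between calls to the robot, and variables do not carry over. Pictures are saved under pics/ and viewed, at most 10 in all, crops included, and the job is handed in when it is done.

```bash
mkdir -p pics; cat > h.py <<'E'
import numpy as np, cv2
from workcell import bot, vision, order
def pts(name, uv, depth):
    c=vision.get_calibration(name); f=210/np.tan(np.radians(c["vfov"])/2)
    K=np.array([[f,0,c["cx"]],[0,f,c["cy"]],[0,0,1]])
    s=cv2.undistortPoints(np.array(uv,float).reshape(-1,1,2),K,np.array([c["k1"],0,0,0.])).reshape(-1,2)
    d=np.asarray(depth)
    p=np.c_[s[:,0]*d,-s[:,1]*d,-d,np.ones(len(s))]
    return (p@np.array(c["world_from_camera"]).T)[:,:3]
def region(name,obj,dep):
    r=vision.trace(name,obj)
    if not r: return None
    r=r[0]; v,u=np.nonzero(r["region"]&(dep>0))
    return r["conf"],r["extent"],pts(name,np.c_[u,v],dep[v,u])
E
python3 - <<'E'
from h import *
for n in ["scene","top"]:
    im,d=vision.grab_frame(n); cv2.imwrite(f"pics/{n}0.png",im[:,:,::-1]); np.save(n+"0.npy",d)
    c=vision.get_calibration(n); print(n,c["vfov"],c["k1"],np.round(c["world_from_camera"],3).tolist())
    for o in ["stop_jig","notch_bar","stop_pointer","thumb_post","lever_bar","tab_green","cup","marker","tube"]:
        r=region(n,o,d)
        if r is None: print(o,None); continue
        P=r[2]; print(o,round(r[0],2),np.round(r[1]),len(P),np.round(np.median(P,0),3) if len(P) else '',np.round(P.min(0),3) if len(P) else '',np.round(P.max(0),3) if len(P) else '')
print(bot.state())
E
```

```text
scene 52.641619576024624 -0.004555677394985247 [[-0.514, 0.377, -0.771, -0.157], [-0.858, -0.238, 0.455, 0.485], [-0.012, 0.895, 0.446, 0.453], [0.0, 0.0, 0.0, 1.0]]
stop_jig 0.64 [309. 258. 155.  93.] 7531 [0.414 0.114 0.01 ] [ 0.326 -0.517 -0.757] [2.009 0.231 0.118]
notch_bar 0.79 [304. 238.  72.  45.] 903 [0.458 0.061 0.019] [ 0.422 -0.045 -0.003] [0.531 0.17  0.032]
stop_pointer 0.72 [264. 252.  49.  74.] 1704 [0.425 0.195 0.041] [ 0.348  0.087 -0.003] [0.599 0.225 0.118]
thumb_post 0.58 [260. 251.  52.  75.] 1627 [0.424 0.195 0.041] [ 0.348  0.087 -0.002] [0.579 0.225 0.118]
lever_bar 0.75 [265. 236.  19.  38.] 391 [0.439 0.171 0.058] [ 0.424  0.087 -0.003] [0.609 0.192 0.103]
tab_green 0.39 [264. 234.  21.  38.] 404 [0.439 0.17  0.056] [ 0.424  0.066 -0.003] [0.632 0.192 0.103]
cup 0.96 [412. 212.  35.  51.] 1776 [ 0.385 -0.142  0.062] [ 0.358 -0.307 -0.001] [ 0.512 -0.119  0.091]
marker 0.68 [229. 294.  65.  47.] 911 [0.376 0.272 0.017] [ 0.312  0.241 -0.002] [0.485 0.301 0.024]
tube 0.79 [302. 229.  24.  18.] 162 [0.518 0.034 0.008] [ 0.505 -0.005 -0.001] [0.534 0.067 0.014]
[... 1084 characters left out ...]
{'time': 1.0, 'q': array([-1.2466264 ,  0.43452411,  0.02497347,  1.57320365, -0.0115739 ,
        1.13399685, -0.07510452]), 'qvel': array([ 0.00062895,  0.00081097, -0.00092659, -0.00140942, -0.00027251,
        0.00013007,  0.00072711]), 'joint_torque': array([-1.37839677e-03, -6.67661619e+01,  9.83104594e-01, -3.14815450e+01,
       -6.06807321e-02,  3.24991636e-02,  5.59927017e-06]), 'tool_pos': array([0.25873087, 0.56894386, 0.22672514]), 'tool_rot': array([3.14157787e+00, 2.41138873e-05, 2.71476839e+00]), 'contact_force': array([ 0.19461735, -0.40449985, -1.03711133]), 'wrist_torque': array([ 0.00813862, -0.04762562, -0.00848292]), 'gripper_force': 0.0, 'opening': 0.09182058532868381}
```

```bash
python3 - <<'E'
import cv2,numpy as np
t=cv2.imread("pics/top0.png");s=cv2.imread("pics/scene0.png")
cv2.imwrite("pics/c0.png",cv2.resize(t[180:310,190:390],(800,520),interpolation=cv2.INTER_CUBIC))
cv2.imwrite("pics/c1.png",cv2.resize(s[190:325,190:390],(800,540),interpolation=cv2.INTER_CUBIC))
E
```

```text
(no output)
```

View pics/c0.png

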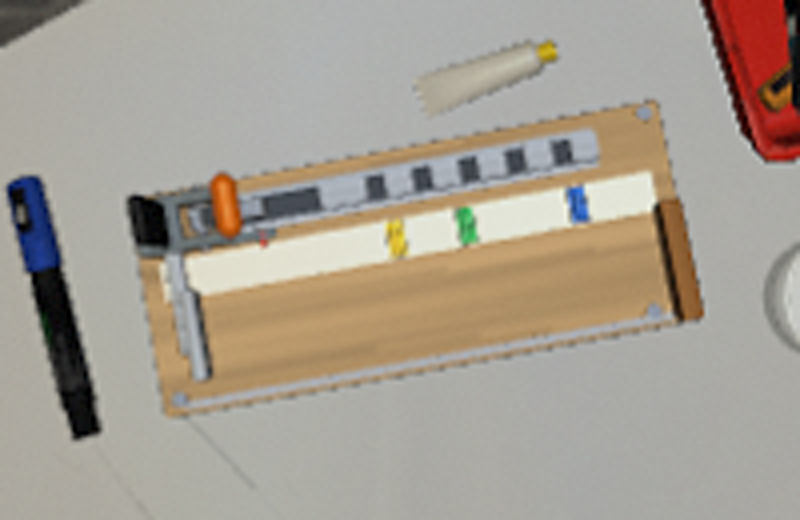

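View pics/c1.png

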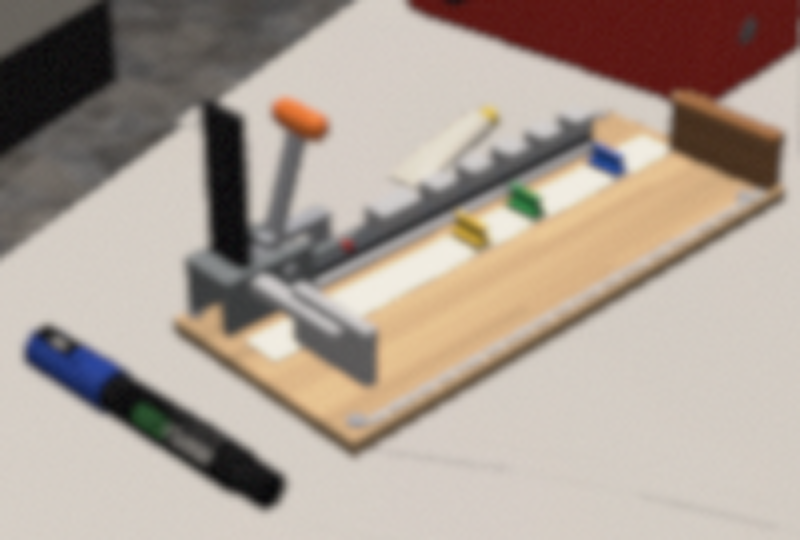

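Top view (crop ×4 from (190,180)): post at (148,222), lever bar (225,205), red pointer (263,240), green tab (467,226), dark notches along the bar at x≈375,422,468,516,562; marker to the left, tube above, cup to the right. The scene view agrees; the order is yellow, green, blue.

```bash
cat > m.py <<'E'
from h import *
def onplane(name,uv,z):
    a=pts(name,uv,np.full(len(uv),.3)); b=pts(name,uv,np.full(len(uv),1.))
    t=((z-a[:,2])/(b[:,2]-a[:,2]))[:,None]; return a+t*(b-a)
def col(im,n):
    h=cv2.cvtColor(im,cv2.COLOR_BGR2HSV).astype(int); H,S,V=h[...,0],h[...,1],h[...,2]
    return {"green":(H>50)&(H<85)&(S>120),"red":((H<5)|(H>174))&(S>110)&(V>90),"orange":(H>=6)&(H<15)&(S>190),
    "yellow":(H>22)&(H<32)&(S>150),"blue":(H>100)&(H<125)&(S>120)}[n]
E
python3 - <<'E'
from m import *
im=cv2.imread("pics/top0.png"); d=np.load("top0.npy")
r=vision.grab_frame("top"); R=vision.trace("top","stop_jig")[0]["region"]
v,u=np.nonzero(R); P=pts("top",np.c_[u,v],d[v,u]); k=abs(P[:,2]-.0105)<.004
rc=cv2.minAreaRect((P[k,:2]*1000).astype(np.float32)); print(rc)
box=cv2.boxPoints(rc)/1000
w,h=rc[1]; a=rc[2]
# yaw of long axis relative to +y
e=np.array([np.cos(np.radians(a)),np.sin(np.radians(a))]); 
if h>w: e=np.array([-e[1],e[0]])
if e[1]<0: e=-e
yaw=np.arctan2(-e[0],e[1]); ex=np.array([np.cos(yaw),np.sin(yaw)]); O=np.array(rc[0])/1000
print("yaw",yaw,"O",O)
J=lambda p:np.c_[(p[:,:2]-O)@ex,(p[:,:2]-O)@e,p[:,2]]*1000
for cam in ["top","scene"]:
    im=cv2.imread(f"pics/{cam}0.png"); d=np.load(cam+"0.npy")
    for c in ["green","yellow","blue","red","orange"]:
        m=col(im,c).astype(np.uint8); m[:190]=0;m[:, :215]=0; m[:,345:]=0
        n,l,st,ce=cv2.connectedComponentsWithStats(m)
        for i in range(1,n):
            if st[i,4]<3: continue
            v,u=np.nonzero(l==i); z={"green":.018,"yellow":.018,"blue":.018,"red":.034,"orange":.098}[c]
            q=J(pts(cam,np.c_[u,v],d[v,u])); 
            print(cam,c,st[i,4],np.round(ce[i],1),"depthmed",np.round(np.median(q,0),1),np.round(np.percentile(q,[5,95],axis=0),1).tolist(),"plane",np.round(J(onplane(cam,[ce[i]],z)),1))
# brightness profile along bar, top
im=cv2.imread("pics/top0.png"); 
# inverse: sample by projecting
c=vision.get_calibration("top"); f=210/np.tan(np.radians(c["vfov"])/2); T=np.linalg.inv(np.array(c["world_from_camera"]))
ys=np.arange(-150,60,1.)
g=np.zeros(len(ys))
for x in [28,30,32,34]:
    W=np.c_[O+np.outer(ys/1000,e)+x/1000*ex,np.full(len(ys),.030),np.ones(len(ys))]@T.T
    s=np.c_[W[:,0]/-W[:,2],-W[:,1]/-W[:,2]]; s*=1+c["k1"]*(s**2).sum(1,keepdims=True)
    px=(s*f+[c["cx"],c["cy"]]).astype(np.float32)
    g+=cv2.remap(cv2.cvtColor(im,cv2.COLOR_BGR2GRAY),px[:,0].reshape(1,-1),px[:,1].reshape(1,-1),cv2.INTER_LINEAR)[0]/4
for y,b in zip(ys[::2],g[::2]): print(int(y),int(b),end="; ")
E
```

```text
((417.2532958984375, 70.40377807617188), (124.8232192993164, 303.7509765625), 11.397095680236816)
yaw 0.19891684478495528 O [0.4172533  0.07040378]
top green 25 [306.4 235.7] depthmed [ 13.1 -34.1  22.7] [[5.6, -37.2, 14.5], [21.4, -31.4, 25.6]] plane [[ 13.4 -34.2  18. ]]
top yellow 15 [326.4 192.6] depthmed [100.4 -96.5  12.1] [[97.1, -100.3, 10.8], [104.3, -93.4, 14.0]] plane [[ 99.8 -96.2  18. ]]
top yellow 23 [288.7 239.1] depthmed [13.   5.9 21.6] [[6.3, 2.9, 13.7], [20.0, 8.4, 25.0]] plane [[13.   5.8 18. ]]
top blue 30 [334.  230.5] depthmed [ 13.6 -96.1  20.7] [[5.6, -100.4, 13.8], [21.3, -93.3, 24.6]] plane [[ 13.5 -96.5  18. ]]
top orange 77 [246.1 231. ] depthmed [ 42.6  86.4 102.2] [[29.5, 81.8, 98.3], [55.7, 92.0, 105.0]] plane [[42.5 87.2 98. ]]
scene green 17 [320.7 240.2] depthmed [ 13.  -31.4  16. ] [[7.6, -32.7, 14.1], [18.2, -29.5, 19.7]] plane [[ 11.3 -29.1  18. ]]
scene green 7 [225.3 293.1] depthmed [  3.9 209.7  15.5] [[0.5, 207.4, 14.4], [8.8, 210.8, 18.3]] plane [[  2.7 210.7  18. ]]
scene blue 21 [341.4 230. ] depthmed [ 11.  -93.9  16. ] [[5.6, -95.3, 13.4
[... 670 characters left out ...]
104 159; -102 159; -100 157; -98 156; -96 158; -94 159; -92 161; -90 160; -88 164; -86 163; -84 153; -82 153; -80 159; -78 160; -76 160; -74 162; -72 159; -70 159; -68 160; -66 158; -64 157; -62 157; -60 158; -58 158; -56 161; -54 162; -52 164; -50 161; -48 152; -46 153; -44 158; -42 158; -40 160; -38 160; -36 160; -34 161; -32 162; -30 160; -28 156; -26 156; -24 156; -22 158; -20 160; -18 160; -16 163; -14 160; -12 152; -10 154; -8 159; -6 158; -4 160; -2 157; 0 157; 2 160; 4 162; 6 158; 8 156; 10 156; 12 158; 14 158; 16 159; 18 162; 20 164; 22 157; 24 150; 26 154; 28 159; 30 159; 32 161; 34 159; 36 157; 38 161; 40 161; 42 156; 44 155; 46 156; 48 159; 50 161; 52 159; 54 160; 56 161; 58 157;
```

```bash
cat >> m.py <<'E'
yaw=0.1989; ex=np.array([np.cos(yaw),np.sin(yaw)]); e=np.array([-ex[1],ex[0]]); O=np.array([.41725,.0704])+.0125*ex
J=lambda p:np.c_[(p[:,:2]-O)@ex,(p[:,:2]-O)@e,p[:,2]]*1000
def proj(cam,jp):
    jp=np.asarray(jp,float)/1000; W=np.c_[O+np.outer(jp[:,0],ex)+np.outer(jp[:,1],e),jp[:,2],np.ones(len(jp))]
    c=vision.get_calibration(cam); f=210/np.tan(np.radians(c["vfov"])/2); W=W@np.linalg.inv(np.array(c["world_from_camera"])).T
    s=np.c_[W[:,0]/-W[:,2],W[:,1]/W[:,2]]; s=s*(1+c["k1"]*(s**2).sum(1,keepdims=True))
    return (s*f+[c["cx"],c["cy"]]).astype(np.float32)
def ortho(cam,im,xs,ys,z):
    X,Y=np.meshgrid(xs,ys,indexing="ij"); p=proj(cam,np.c_[X.ravel(),Y.ravel(),np.full(X.size,z)]).reshape(*X.shape,2)
    return cv2.remap(im,p[...,0],p[...,1],cv2.INTER_CUBIC)
E
python3 - <<'E'
from m import *
im=cv2.imread("pics/top0.png"); ims=cv2.imread("pics/scene0.png")
ys=np.arange(-150,60,1.)
for z in (22,30):
    g=ortho("top",cv2.cvtColor(im,cv2.COLOR_BGR2GRAY),np.arange(27,34.),ys,z).mean(0)
    print(z,[(int(y),int(b)) for y,b in zip(ys,g)][::2])
xs=np.arange(55,-20,-.25); Y=np.arange(120,-150,-.35)
a=ortho("top",im,xs,Y,30);b=ortho("scene",ims,xs,Y,23)
for k in range(120,-150,-10):
    for q in(a,b): cv2.line(q,(int((120-k)/.35),0),(int((120-k)/.35),12 if k%50 else 25),(0,0,255),1)
cv2.imwrite("pics/o.png",np.vstack([a,b])[:, :800])
E
```

```text
22 [(-150, 149), (-148, 147), (-146, 147), (-144, 145), (-142, 146), (-140, 145), (-138, 147), (-136, 147), (-134, 147), (-132, 146), (-130, 147), (-128, 147), (-126, 148), (-124, 147), (-122, 147), (-120, 146), (-118, 147), (-116, 146), (-114, 156), (-112, 171), (-110, 176), (-108, 175), (-106, 175), (-104, 176), (-102, 177), (-100, 168), (-98, 104), (-96, 62), (-94, 71), (-92, 69), (-90, 74), (-88, 118), (-86, 172), (-84, 178), (-82, 175), (-80, 176), (-78, 176), (-76, 177), (-74, 164), (-72, 107), (-70, 61), (-68, 70), (-66, 68), (-64, 68), (-62, 110), (-60, 167), (-58, 182), (-56, 175), (-54, 175), (-52, 174), (-50, 176), (-48, 169), (-46, 123), (-44, 74), (-42, 67), (-40, 67), (-38, 72), (-36, 109), (-34, 160), (-32, 179), (-30, 176), (-28, 175), (-26, 176), (-24, 179), (-22, 174), (-20, 130), (-18, 70), (-16, 69), (-14, 71), (-12, 65), (-10, 98), (-8, 156), (-6, 180), (-4, 175), (-2, 176), (0, 176), (2, 177), (4, 174), (6, 139), (8, 74), (10, 68), (12, 72), (14, 69), (16, 96), (18, 150), (20, 181), (22, 175), (24, 175), (26, 174), (28, 174), (30, 174), (32, 175), (34, 175), (36
[... 640 characters left out ...]
8, 68), (-66, 69), (-64, 65), (-62, 98), (-60, 159), (-58, 184), (-56, 176), (-54, 175), (-52, 175), (-50, 176), (-48, 173), (-46, 134), (-44, 77), (-42, 66), (-40, 68), (-38, 70), (-36, 103), (-34, 155), (-32, 179), (-30, 176), (-28, 176), (-26, 176), (-24, 179), (-22, 175), (-20, 133), (-18, 72), (-16, 69), (-14, 71), (-12, 66), (-10, 97), (-8, 155), (-6, 180), (-4, 176), (-2, 176), (0, 176), (2, 177), (4, 174), (6, 135), (8, 70), (10, 69), (12, 72), (14, 68), (16, 101), (18, 157), (20, 183), (22, 175), (24, 175), (26, 174), (28, 175), (30, 175), (32, 175), (34, 175), (36, 174), (38, 177), (40, 177), (42, 151), (44, 85), (46, 68), (48, 72), (50, 74), (52, 73), (54, 73), (56, 74), (58, 73)]
```

View pics/o.png

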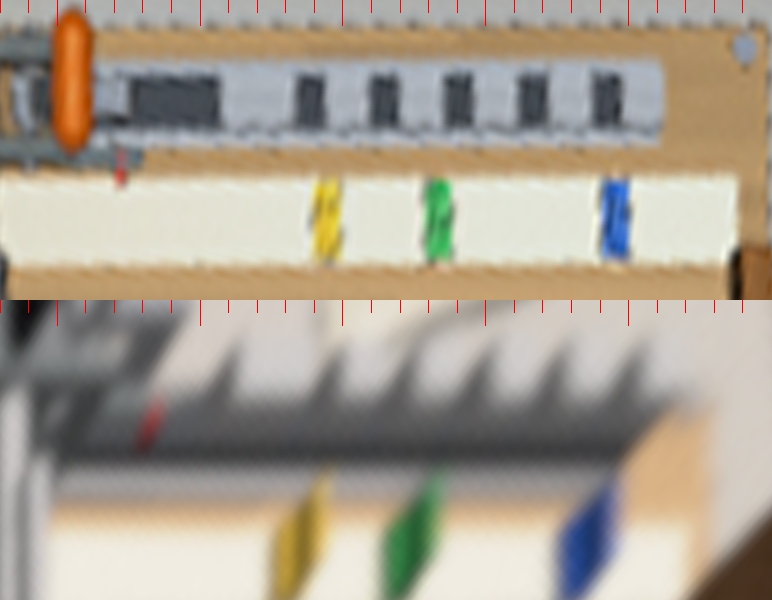

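The ortho view (red ticks every 10 mm) shows notches at jig y ≈ 11.5, −14.7, −40.7, −67 and −93. The green tab is at −34, so its notch is at −40.7, and the pointer is at +77.5. Next I move above the pinch point (0.4355, 0.195).

```bash
python3 -m creep '[{"tx":22,"ty":-47,"az":0.09},{"tx":22,"ty":-47,"az":0.09},{"tx":22,"ty":-47,"az":0.09},{"tx":22,"ty":-47,"az":0.09},{"tx":22,"ty":-47,"az":0.09}]' 0
python3 -m creep '[{"tx":22,"ty":-47,"az":0.09},{"tx":22,"ty":-47,"az":0.085},{"tx":22,"ty":-45},{"tz":-15},{}]'
python3 - <<'E'
from m import *
s=bot.state(); print(s["time"],s["tool_pos"],s["tool_rot"],J(s["tool_pos"][None]),s["contact_force"])
E
```

```text
1.1 [0.25874587 0.5689277  0.22676288] [ 3.14155664e+00 -6.98607384e-07  2.71469848e+00] [[-69.37449002 520.01799562 226.76288465]] [-0.12304297  0.55892101 -0.04844939]$[0]: bad value
$[0]: bad value
```

```bash
python3 -m creep '[{"tx":22,"ty":-47,"tz":0,"ax":0,"ay":0,"az":0.09},{"tx":22,"ty":-47,"tz":0,"ax":0,"ay":0,"az":0.09},{"tx":22,"ty":-47,"tz":0,"ax":0,"ay":0,"az":0.09},{"tx":22,"ty":-47,"tz":0,"ax":0,"ay":0,"az":0.09},{"tx":22,"ty":-47,"tz":0,"ax":0,"ay":0,"az":0.09}]' 0
```

```text
time: 1.72
tool_pos: [0.3694, 0.3324, 0.227]
tool_rot: [3.141, 0.001, -3.116]
contact_force: [2.1, 0.6, 0.1]
opening: 0.0914
gripper_force: 0.0
```

```bash
python3 -m creep '[{"tx":22,"ty":-47,"tz":0,"ax":0,"ay":0,"az":0.09},{"tx":22,"ty":-47,"tz":0,"ax":0,"ay":0,"az":0.085},{"tx":22,"ty":-44,"tz":0,"ax":0,"ay":0,"az":0},{"tx":0,"ty":0,"tz":-20,"ax":0,"ay":0,"az":0},{"tx":0,"ty":0,"tz":0,"ax":0,"ay":0,"az":0}]'
python3 - <<'E'
from m import *
s=bot.state(); print(s["tool_rot"],J(s["tool_pos"][None]),s["contact_force"])
E
```

```text
time: 2.35
tool_pos: [0.4341, 0.1952, 0.206]
tool_rot: [-3.141, -0.002, -2.944]
contact_force: [0.1, 1.1, 0.1]
opening: 0.0916
gripper_force: 0.0
[-3.14104222e+00 -2.07523383e-03 -2.94446318e+00] [[ 28.6773761  119.01692214 205.97107313]] [0.08383116 1.14235489 0.09857081]
```

```bash
python3 -m creep '[{"tx":1,"ty":0,"tz":-35,"ax":0,"ay":0,"az":0},{"tx":0,"ty":0,"tz":-35,"ax":0,"ay":0,"az":0},{"tx":0,"ty":0,"tz":-30,"ax":0,"ay":0,"az":0},{"tx":0,"ty":0,"tz":-20,"ax":0,"ay":0,"az":0},{"tx":0,"ty":0,"tz":-7,"ax":0,"ay":0,"az":0}]'
python3 - <<'E'
from m import *
s=bot.state(); print(J(s["tool_pos"][None]))
for n in ["top","scene"]:
    im,_=vision.grab_frame(n); cv2.imwrite(f"pics/{n}1.png",im[:,:,::-1])
a=cv2.imread("pics/top1.png")[190:290,200:300];b=cv2.imread("pics/scene1.png")[180:280,210:310]
cv2.imwrite("pics/c2.png",cv2.resize(np.hstack([a,b]),(800,400),interpolation=cv2.INTER_CUBIC))
E
```

```text
time: 2.98
tool_pos: [0.4352, 0.1967, 0.0793]
tool_rot: [-3.142, -0.001, -2.942]
contact_force: [-0.3, -0.3, 1.8]
opening: 0.0922
gripper_force: 0.0
[[ 30.08700784 120.23265256  79.27260695]]
```

View pics/c2.png

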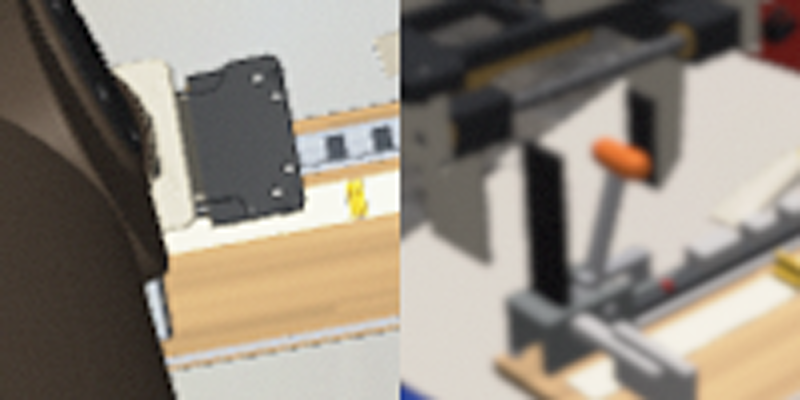

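The fingers straddle the orange bar (right panel ≈(622,158)) and the black post (≈(545,220)), with no contact. Now I squeeze.

```bash
python3 -m creep '[{"tx":0,"ty":0,"tz":0,"ax":0,"ay":0,"az":0},{"tx":0,"ty":0,"tz":0,"ax":0,"ay":0,"az":0},{"tx":0,"ty":0,"tz":0,"ax":0,"ay":0,"az":0},{"tx":0,"ty":0,"tz":0,"ax":0,"ay":0,"az":0},{"tx":0,"ty":0,"tz":0,"ax":0,"ay":0,"az":0}]' 220
python3 -m creep '[{"tx":0,"ty":0,"tz":0,"ax":0,"ay":0,"az":0},{"tx":0,"ty":0,"tz":0,"ax":0,"ay":0,"az":0},{"tx":0,"ty":0,"tz":0,"ax":0,"ay":0,"az":0},{"tx":0,"ty":0,"tz":0,"ax":0,"ay":0,"az":0},{"tx":0,"ty":0,"tz":0,"ax":0,"ay":0,"az":0}]'
python3 - <<'E'
from m import *
s=bot.state(); print(J(s["tool_pos"][None]))
im,_=vision.grab_frame("scene"); im=im[:,:,::-1]; cv2.imwrite("pics/scene2.png",im)
cv2.imwrite("pics/c3.png",cv2.resize(im[180:280,200:340],(800,571),interpolation=cv2.INTER_CUBIC))
E
```

```text
time: 3.7
tool_pos: [0.4365, 0.1946, 0.0804]
tool_rot: [-3.14, 0.001, -2.945]
contact_force: [2.5, -6.1, 4.8]
opening: 0.0467
gripper_force: 3.0
time: 4.32
tool_pos: [0.4362, 0.1964, 0.0804]
tool_rot: [3.141, 0.001, -2.943]
contact_force: [-0.4, 0.6, 6.2]
opening: 0.0309
gripper_force: 30.0
[[ 30.98253509 119.75888347  80.37063363]]
```

View pics/c3.png

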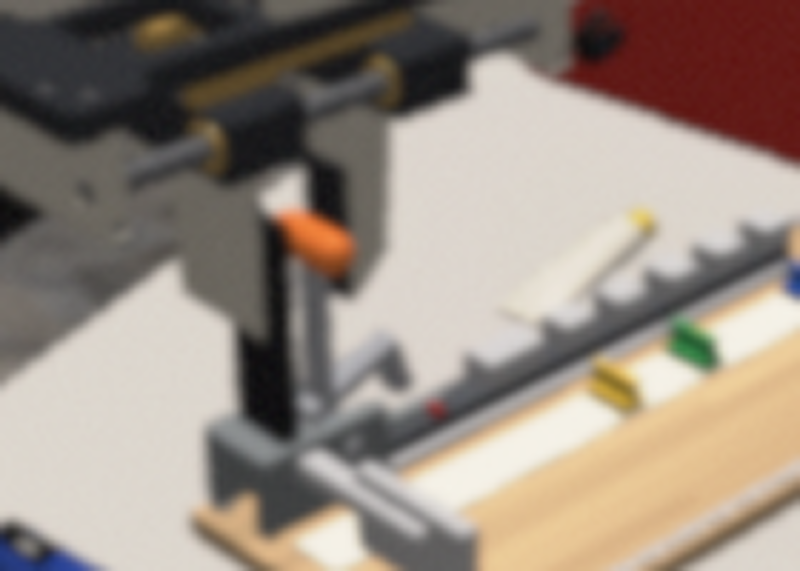

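Fully squeezed (31 mm across, pawl visibly raised, pointer at about (435,408) still over the recess). Now I slide 110 mm along the rail, stopping short to measure.

```bash
python3 -m creep '[{"tx":1,"ty":-5,"tz":0,"ax":0,"ay":0,"az":0},{"tx":2,"ty":-10,"tz":0,"ax":0,"ay":0,"az":0},{"tx":2.4,"ty":-12,"tz":0,"ax":0,"ay":0,"az":0},{"tx":2.4,"ty":-12,"tz":0,"ax":0,"ay":0,"az":0},{"tx":2.4,"ty":-12,"tz":0,"ax":0,"ay":0,"az":0}]'
python3 -m creep '[{"tx":2.4,"ty":-12,"tz":0,"ax":0,"ay":0,"az":0},{"tx":2.4,"ty":-12,"tz":0,"ax":0,"ay":0,"az":0},{"tx":2.4,"ty":-12,"tz":0,"ax":0,"ay":0,"az":0},{"tx":2.4,"ty":-12,"tz":0,"ax":0,"ay":0,"az":0},{"tx":1.8,"ty":-9,"tz":0,"ax":0,"ay":0,"az":0}]'
python3 -m creep '[{"tx":0,"ty":0,"tz":0,"ax":0,"ay":0,"az":0},{"tx":0,"ty":0,"tz":0,"ax":0,"ay":0,"az":0},{"tx":0,"ty":0,"tz":0,"ax":0,"ay":0,"az":0},{"tx":0,"ty":0,"tz":0,"ax":0,"ay":0,"az":0},{"tx":0,"ty":0,"tz":0,"ax":0,"ay":0,"az":0}]'
python3 - <<'E'
from m import *
s=bot.state(); print(J(s["tool_pos"][None]))
for n in ["top","scene"]:
    im,_=vision.grab_frame(n); cv2.imwrite(f"pics/{n}3.png",im[:,:,::-1])
ims=cv2.imread("pics/scene3.png"); im0=cv2.imread("pics/scene0.png")
for name,i in (("before",im0),("now",ims)):
    m=((i[...,2].astype(int)-i[...,1]>50)&(abs(i[...,1].astype(int)-i[...,0])<25)).astype(np.uint8); m[:225]=0; m[:,:260]=0; m[:,360:]=0
    n,l,st,ce=cv2.connectedComponentsWithStats(m)
    for k in range(1,n):
        if st[k,4]>2: print(name,st[k],ce[k].round(1),J(onplane("scene",[ce[k]],.034)).round(1))
Y=np.arange(90,-110,-.25);X=np.arange(45,-20,-.25)
q=np.vstack([ortho("scene",ims,X,Y,34),ortho("top",cv2.imread("pics/top3.png"),X,Y,34)])
for k in range(90,-110,-10): cv2.line(q,(int((90-k)*4),0),(int((90-k)*4),10),(0,0,255),1)
cv2.imwrite("pics/o3.png",q[:, :800])
E
```

```text
time: 5.0
tool_pos: [0.4464, 0.1467, 0.0804]
tool_rot: [3.139, 0.002, -2.942]
contact_force: [0.1, 6.3, 4.5]
opening: 0.0308
gripper_force: 30.0
time: 5.62
tool_pos: [0.4581, 0.0894, 0.0804]
tool_rot: [3.14, 0.002, -2.942]
contact_force: [-0.2, 6.7, 4.6]
opening: 0.0308
gripper_force: 30.0
time: 6.25
tool_pos: [0.4583, 0.0882, 0.0804]
tool_rot: [-3.142, 0.002, -2.943]
contact_force: [2.1, 0.1, 6.6]
opening: 0.0309
gripper_force: 30.0
[[31.30571398  9.3610377  80.38077912]]
before [276 250   2   2   3] [276.3 250.7] [[11.3 78.5 34. ]]
```

View pics/o3.png

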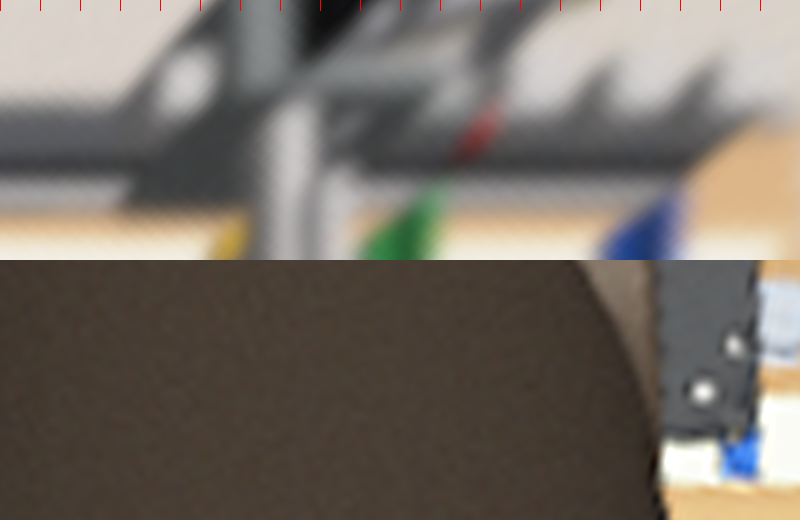

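Scene ortho shows the pointer at about −30 to −32 (image (480,135)), so about 8 mm remain. I'll slide a little short of the notch centre, then let go.

```bash
python3 -m creep '[{"tx":0.6,"ty":-3,"tz":0,"ax":0,"ay":0,"az":0},{"tx":0.5,"ty":-2.5,"tz":0,"ax":0,"ay":0,"az":0},{"tx":0.4,"ty":-2,"tz":0,"ax":0,"ay":0,"az":0},{"tx":0,"ty":0,"tz":0,"ax":0,"ay":0,"az":0},{"tx":0,"ty":0,"tz":0,"ax":0,"ay":0,"az":0}]'
python3 - <<'E'
from m import *
s=bot.state(); print(J(s["tool_pos"][None]))
E
python3 -m creep '[{"tx":0,"ty":0,"tz":0,"ax":0,"ay":0,"az":0},{"tx":0,"ty":0,"tz":0,"ax":0,"ay":0,"az":0},{"tx":0,"ty":0,"tz":0,"ax":0,"ay":0,"az":0},{"tx":0,"ty":0,"tz":0,"ax":0,"ay":0,"az":0},{"tx":0,"ty":0,"tz":0,"ax":0,"ay":0,"az":0}]' 25
python3 - <<'E'
from m import *
s=bot.state(); print(J(s["tool_pos"][None]))
im,d=vision.grab_frame("scene"); im=im[:,:,::-1].copy(); cv2.imwrite("pics/scene4.png",im); np.save("scene4.npy",d)
for n,i,dd in(("before",cv2.imread("pics/scene0.png"),np.load("scene0.npy")),("now",im,d)):
    m=col(i,"orange").astype(np.uint8); m[260:]=0; m[:,:240]=0;m[:,345:]=0
    k,l,st,ce=cv2.connectedComponentsWithStats(m); j=1+st[1:,4].argmax(); v,u=np.nonzero(l==j)
    print(n,st[j],J(pts("scene",np.c_[u,v],dd[v,u])).mean(0).round(1))
cv2.imwrite("pics/c4.png",cv2.resize(im[170:270,240:380],(800,571),interpolation=cv2.INTER_CUBIC))
E
```

```text
time: 6.98
tool_pos: [0.4596, 0.082, 0.0804]
tool_rot: [3.14, 0.002, -2.942]
contact_force: [-0.3, 5.4, 5.9]
opening: 0.0309
gripper_force: 30.0
[[31.33993248  3.03526478 80.35592678]]
time: 7.6
tool_pos: [0.4585, 0.0806, 0.0796]
tool_rot: [3.141, -0.001, -2.943]
contact_force: [0.0, -0.7, 0.5]
opening: 0.0764
gripper_force: 0.2
[[29.96631252  1.84954729 79.61146321]]
before [260 217  10   6  33] [25.6 93.  99. ]
now [305 195  10  10  52] [ 29.7 -27.3  97.6]
```

View pics/c4.png

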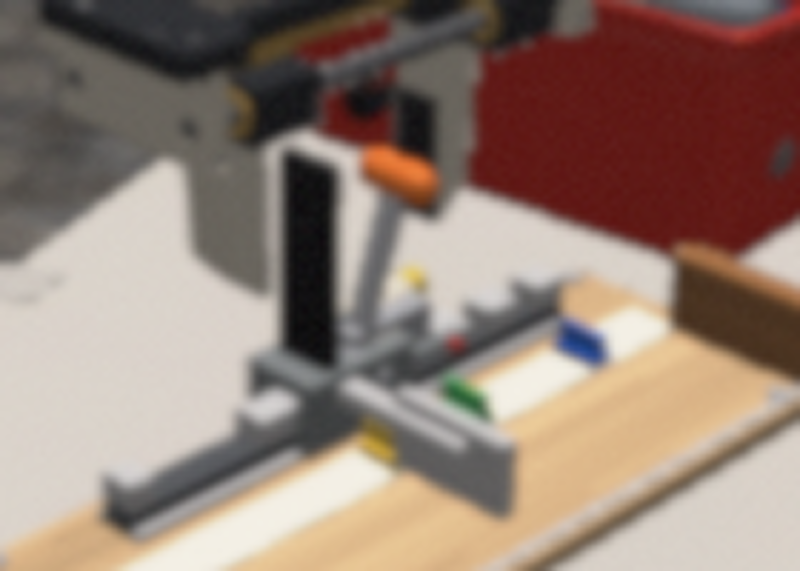

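Released: the lever stands well apart from the post ((400,172) against (310,250)), and the bar moved about −120 mm, which fits the rest pose. I'll open fully, lift away and measure from both views.

```bash
python3 -m creep '[{"tx":0,"ty":0,"tz":0,"ax":0,"ay":0,"az":0},{"tx":0,"ty":0,"tz":0,"ax":0,"ay":0,"az":0},{"tx":0,"ty":0,"tz":10,"ax":0,"ay":0,"az":0},{"tx":0,"ty":0,"tz":25,"ax":0,"ay":0,"az":0},{"tx":0,"ty":0,"tz":30,"ax":0,"ay":0,"az":0}]' 0
python3 -m creep '[{"tx":0,"ty":30,"tz":30,"ax":0,"ay":0,"az":0},{"tx":-15,"ty":50,"tz":20,"ax":0,"ay":0,"az":0},{"tx":-15,"ty":50,"tz":0,"ax":0,"ay":0,"az":0},{"tx":-15,"ty":50,"tz":0,"ax":0,"ay":0,"az":0},{"tx":-15,"ty":40,"tz":0,"ax":0,"ay":0,"az":0}]'
python3 -m creep '[{"tx":-10,"ty":50,"tz":0,"ax":0,"ay":0,"az":0},{"tx":-10,"ty":50,"tz":0,"ax":0,"ay":0,"az":0},{"tx":-10,"ty":30,"tz":0,"ax":0,"ay":0,"az":0},{"tx":0,"ty":0,"tz":0,"ax":0,"ay":0,"az":0},{"tx":0,"ty":0,"tz":0,"ax":0,"ay":0,"az":0}]'
python3 - <<'E'
from m import *
for n in ["top","scene"]:
    im,d=vision.grab_frame(n); im=im[:,:,::-1].copy(); cv2.imwrite(f"pics/{n}5.png",im)
    for t,i,dd in(("before",cv2.imread(f"pics/{n}0.png"),np.load(n+"0.npy")),("now",im,d)):
        m=col(i,"orange").astype(np.uint8); m[260:]=0; m[:,:235]=0;m[:,345:]=0
        k,l,st,ce=cv2.connectedComponentsWithStats(m); j=1+st[1:,4].argmax(); v,u=np.nonzero(l==j)
        print(n,t,st[j],J(onplane(n,[ce[j]],.098)).round(1),J(pts(n,np.c_[u,v],dd[v,u])).mean(0).round(1))
xs=np.arange(55,-20,-.25); Y=np.arange(120,-150,-.35)
i=cv2.imread("pics/top5.png"); q=np.vstack([ortho("top",cv2.imread("pics/top0.png"),xs,Y,34),ortho("top",i,xs,Y,34)])
for k in range(120,-150,-10): cv2.line(q,(int((120-k)/.35),0),(int((120-k)/.35),12),(0,0,255),1)
cv2.imwrite("pics/o5.png",q)
E
```

```text
time: 8.28
tool_pos: [0.4585, 0.0803, 0.1458]
tool_rot: [-3.142, -0.001, -2.944]
contact_force: [0.1, -0.1, 0.4]
opening: 0.0915
gripper_force: 0.0
time: 8.9
tool_pos: [0.3981, 0.3025, 0.1957]
tool_rot: [3.141, 0.001, -2.943]
contact_force: [1.2, 0.3, -0.6]
opening: 0.0921
gripper_force: 0.0
time: 9.52
tool_pos: [0.3693, 0.4296, 0.1951]
tool_rot: [-3.141, 0.0, -2.944]
contact_force: [-0.2, 0.0, -0.1]
opening: 0.0917
gripper_force: 0.0
top before [243 224   7  15  77] [[30.  87.2 98. ]] [ 29.8  86.8 100.9]
top now [299 213   7  15  79] [[ 30.9 -29.   98. ]] [ 30.6 -28.9 101.8]
scene before [260 217  10   6  33] [[27.1 91.8 98. ]] [25.6 93.  99. ]
scene now [305 195  10   9  34] [[ 31.2 -26.   98. ]] [ 22.  -16.3 104.4]
```

View pics/o5.png

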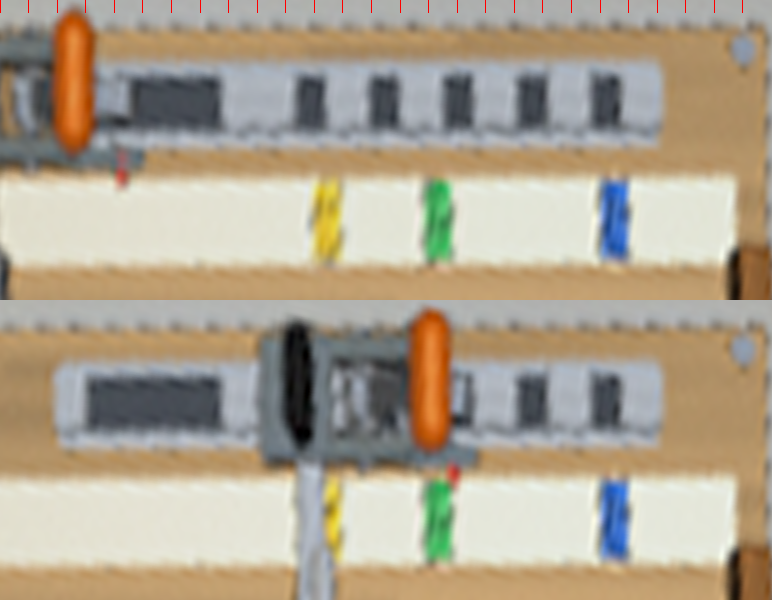

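The pointer sits at y ≈ −39.3, inside the green tab's notch. The bar-to-pointer distance is 10.3 mm against 10 mm at rest, so the lever is fully back (it would be about 13 mm off if riding on the bar). The arm is clear, so I'll hand in.

```bash
python3 -c "
from workcell import order
print(order.sign_off())"
```

```text
the job is handed in; nothing more can be done
None
```

I slid the stop to the green tab's notch and released it; the last pictures show the latch seated with the lever fully back. The job is handed in, but sign-off returned no verdict.

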